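# Right the fallen sample jar, then hold the lane's lock slide at its index clip

### The arm

A 6-joint arm with a two-finger parallel gripper is mounted at the origin on the work surface. World frame = base frame: x ahead of the robot, y to its left, z up, the work surface at z = 0. Lengths are in m, angles in rad, forces in N, time in s.
With the tool pointing down it reaches from about 0.35 to 0.85 m from the base axis. Payload 8.1 kg.
Tool frame: the origin (TCP) lies on the centre line of the jaws, within the pads' length; the fingertips stand 22 mm ahead of it and the grasp point (between the pads) lies 3 mm ahead of it; z points along the fingers, y is the line along which they close (so a half turn about z gives the same grasp; the last joint's range is limited). The gripper opens to 93 mm and grips with 3 to 60 N. Pads are 15 mm wide; open, the fingers measure 128 mm over their backs; the gripper's body (75 mm by 188 mm) begins 65 mm behind the grasp point.
Start: joints at [1.119, 0.13, 1.488, -0, 1.523, -0.085], TCP at [0.215, 0.56, 0.241] pointing down, gripper open.
Joint ranges: [-2.96, 2.96], [-0.89, 2.26], [0.02, 2.5], [-1.34, 4.48], [0, 2.73], [-2.66, 2.66]. Speed limits (rad/s): [2.39, 2.39, 2.79, 3.14, 3.14, 3.14].

### API

Orientations are given as a rotation vector (axis times angle).
In Python, from plant import robot, eyes, read_state gives the robot as it stands (robot), with the cameras (eyes) and the readings as plain functions.
- The arm moves only by the tool tcp_steps, called after "Emit:" by a JSON object that holds its "api" and its "payload", one argument or row to a line. Schema: {"type":"object","properties":{"deltas":{"type":"array","items":{"type":"number"},"minItems":5,"maxItems":100},"force":{"type":"number"},"only":{"type":"string"},"quiet":{"type":"boolean"},"lines":{"type":"string"}},"required":["deltas"],"additionalProperties":false}. deltas is one flat list of numbers that holds 1 to 20 rows one after another, with no inner brackets; each row has 5 numbers: the finger opening in m, then dx, dy, dz in m, then a turn about the tool's z in rad; each row shifts and turns the commanded pose from where the row before left it, along the tool's axes as they then stand; what a row does not reach is not made up. A row lasts 1/10 s, in which the tool goes at most 0.05 m and 0.15 rad, less where a joint would pass 70% of its speed; a pose out of reach is approached as far as the arm can. The fingers move at their own pace and stop on an object; force is the grip in N (left out, the last holds). Time passes only in rows, so rows that do not move let the fingers close. The tool returns the time, the measured TCP pose, the force, the opening and the grip force at its end. only (a regular expression) keeps the lines of the reply that match it, lines (a string "A,B") keeps lines A to B, and quiet returns only ok. Input that does not fit is refused with a message, and nothing moves.
- read_state(): the state, without advancing time (a new reading comes with each control period).
- eyes.read_camera(name): name is "scene" or "top"; returns a dict with "image" (480x640x3 uint8, red, green, blue), "fx", "fy", "cx", "cy" (pixels), "R" (3x3) and "t" (3): a world point X has camera coordinates R X + t. Camera axes: x right, y down, z forward; pixel columns grow to the right and rows downward; lengths in m; the calibration is good to about 2 mm. A picture is of the moment at which its call begins. There is no depth.
- robot.close_job(): hands the job in; it is judged then, once.
The state is a dict: "t": time; "q": joint angles; "dq": joint speeds; "joint_torque": joint torques, N m; "tool_pos": TCP position; "orientation": TCP orientation; "force": force on the tool from outside, world axes, zero at the start; "wrist_torque": the same for the moment, N m; "opening": finger opening in m; "gripper_force": force on a finger pad.
Only numpy, scipy, OpenCV 4.12 (cv2) and the standard library are available. Lean on these libraries where they do the work, as an engineer would, in place of code of your own. Each camera call takes 0.05 s, during which the arm holds its last target. There are 200 camera calls.

### The job

One amber jar has fallen over in the sampler's feed lane: stand it upright on the lane floor, between the same neighbours, without dropping it, and let go of it. Then take the spring-return lock slide by its upright handle, pull it out until its pointer is level with the fin of the index clip, and keep holding it there: the program finishes while the gripper holds the slide at the clip. Do not pull the slide before the jar stands, and leave the other jars and things standing where they are.

Things in the scene. Friction and masses are not known exactly. Their poses are not given: they have to be found in the camera images.
- lane: fixed feed lane, left or right of the slide: white floor 8 mm above the table, x from -190 to +190 mm, between two aluminium lips 58 mm apart inside, 66 outside, tops 14 mm above the table; 40 mm high end plate at +x. Origin on the table, centre line, middle of the gap in the row of jars; x along the lane away from the robot, y left, z up
- fallen: the fallen amber jar, about 0.16 kg: body 46 mm in diameter up to 58 mm, shoulder, white cap 36 mm in diameter from 66 to 86 mm (top). Origin: centre of its underside, z towards the cap. Starts lying along the lane, cap away from the robot (lane +x), axis 31 mm above the table, 55 mm or more free beyond each end. Standing in the lane its origin is 8 mm above the table
- jar_near: amber jar like the fallen one, standing in the lane; origin at the centre of its underside. Leave it standing where it is (at the robot's end of the gap)
- jar_far: amber jar like the fallen one, standing in the lane; origin at the centre of its underside. Leave it standing where it is (at the far end of the gap)
- slide_base: fixed aluminium base of the lock slide, 300 x 90 mm, top 12 mm above the table, two steel rails (tops 22 mm), grey spring housing at the far end (x +90 to +146 mm, top 57 mm). Origin on the table at the plate's centre; x away from the robot, y left, z up
- slide: the moving slide: grey carriage (50 x 56 mm, top 36 mm above the table) with a black upright handle plate 12 mm thick along x, 40 mm wide, 36 to 82 mm above the table. At rest its frame coincides with slide_base; pulls out along slide_base -x up to 105 mm against a spring: 4.4 N at rest, 1.1 N more per 10 mm; let go, it returns home
- slide_handle (a point): centre of the slide's handle plate, 62 mm above the table (20 mm below the plate's top); in the slide's frame at x = 20, y = 0 mm
- slide_pointer (a point): tip of the thin dark pointer on the left (+y) side of the slide's carriage, in line with the middle of the handle (slide frame x = 20, y = 40 mm, 32 mm above the table)
- clip: dark steel index clip (16 mm along x, 20 mm high) fixed at the left (+y) edge of slide_base, with a thin fin on top, 4 mm along x, up to 32 mm: the mark, at clip x = 0. Axes as slide_base; origin on the base's centre line at table height, the clip 45 to 59 mm left of it; 45 to 80 mm nearer the robot than the pointer at rest. At the mark the pointer's x in the clip frame is 0
- dishes: stack of two flat dishes, 90 mm in diameter, 28 mm high, loose, between lane and slide; origin under its centre. Leave alone
- vials: white vial block 64 x 64 mm, 42 mm high with its vials, loose, between lane and slide; origin under its centre. Leave alone
- beaker: glass beaker 68 mm in diameter, 85 mm high, loose, at the left side; origin under its centre. Leave alone
- tipbox: blue tip box 120 x 85 x 60 mm, loose, at the right side; origin under its centre. Leave alone
- washbottle: white plastic bottle 68 mm in diameter, 160 mm high, loose, at the left side; origin under its centre. Leave alone

How it is judged:
By the outcome, as a careful person would: the job done as asked, in the order asked, and still so for the second after the job is handed in, while the arm keeps its last pose, push and grip.
It also fails if it takes over 64 s, if anything falls off the work surface, if the arm or the gripper's body presses on something with over 40 N, if the wrist force passes 120 N, or if a joint passes its speed limit or range.

## Working session

There is one attempt and no reset: what is moved stays moved. The work goes in short steps, Python scripts to look and compute and a tool call to move; the robot and the scene stay as the last step left them, time stands still between calls to the robot, and variables do not carry over. Pictures are saved under pics/ and viewed, at most 10 in all, crops included, and the job is handed in when it is done.

```bash
ls; mkdir -p pics; cat > h.py <<'E'
import numpy as np, cv2
from plant import robot, eyes, read_state
def cam(n):
    c=eyes.read_camera(n); c['R']=np.array(c['R']); c['t']=np.array(c['t']); return c
def ray(c,u,v):
    d=c['R'].T@np.array([(u-c['cx'])/c['fx'],(v-c['cy'])/c['fy'],1]); o=-c['R'].T@c['t']; return o,d/np.linalg.norm(d)
def onz(c,u,v,z):
    o,d=ray(c,u,v); return o+d*(z-o[2])/d[2]
def proj(c,X):
    p=c['R']@np.array(X)+c['t']; return p[0]/p[2]*c['fx']+c['cx'],p[1]/p[2]*c['fy']+c['cy']
def tri(c1,p1,c2,p2):
    o1,d1=ray(c1,*p1);o2,d2=ray(c2,*p2)
    s=np.linalg.lstsq(np.c_[d1,-d2],o2-o1,rcond=None)[0]
    a=o1+s[0]*d1;b=o2+s[1]*d2
    return (a+b)/2,np.linalg.norm(a-b)
E
python3 - <<'E'
from h import *
s=read_state();print({k:np.round(v,3) for k,v in s.items()})
for n in('scene','top'):
    c=cam(n);cv2.imwrite(f'pics/{n}0.png',c['image'][:,:,::-1]);print(n,c['fx'],c['cx'],c['cy'],-c['R'].T@c['t'],c['R'])
E
```

```text
pics
plant.py
{'t': np.float64(0.0), 'q': array([ 1.119,  0.131,  1.489,  0.   ,  1.523, -0.085]), 'dq': array([-0.001, -0.001,  0.   , -0.001,  0.001, -0.001]), 'joint_torque': array([-0.0000e+00, -5.5986e+01, -4.9177e+01,  7.7000e-02,  3.6000e-02,
       -0.0000e+00]), 'tool_pos': array([0.215, 0.56 , 0.24 ]), 'orientation': array([-5.730e-01, -3.088e+00,  3.000e-03]), 'force': array([ 0.213, -1.05 ,  0.334]), 'wrist_torque': array([-0.044, -0.029,  0.02 ]), 'gripper_force': np.float64(0.0), 'opening': np.float64(0.093)}
scene 466.42425045200986 319.04453646490765 241.43098753635107 [1.15389448 0.91491721 0.81246969] [[-0.82086165  0.57067845 -0.02263318]
 [ 0.33997819  0.45641259 -0.82225445]
 [-0.45891283 -0.68265193 -0.56866982]]
top 614.8648954824375 321.25985180101327 237.15350826546157 [0.3742789  0.0171289  1.45034011] [[-0.00257966 -0.99988803 -0.01474001]
 [-0.99164967  0.00445836 -0.12888391]
 [ 0.1289352   0.01428445 -0.99155013]]
```

View pics/scene0.png

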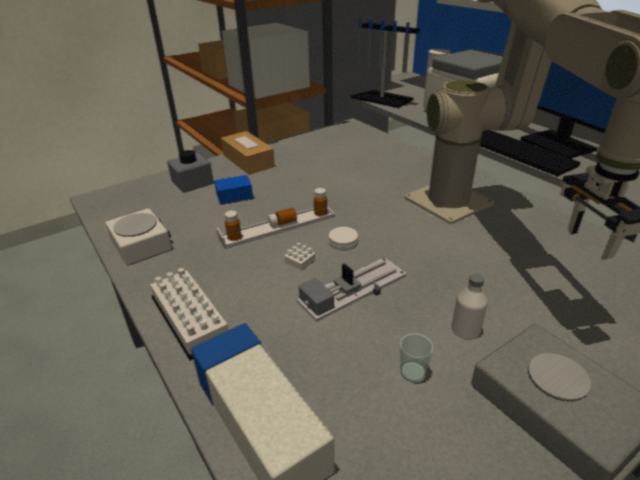

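View pics/top0.png

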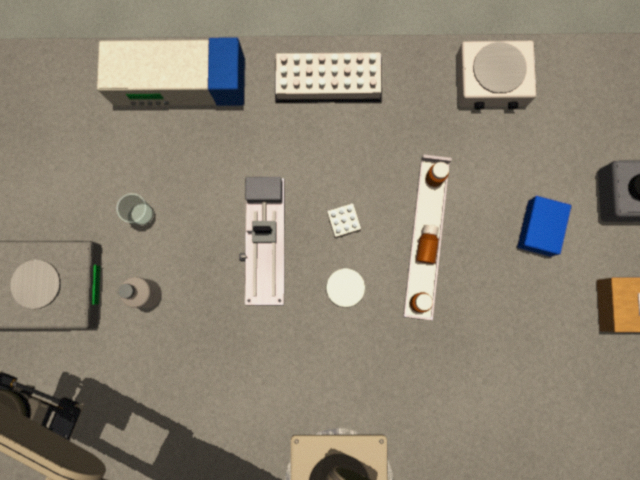

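The scene view shows the lane with the fallen jar at about (283,217), between standing jars at (232,225) and (320,202). The slide handle is at (348,273). In the top view, the fallen jar's body is at (428,247) and its cap at (430,229), the neighbours are at (421,301) and (437,174), and the handle is at (263,229). Next I'll make an enlarged montage.

```bash
cat > mont.py <<'E'
from h import *
import sys
def mont(name,crops,ims):
    out=[]
    for n,x,y,w,h in crops:
        im=cv2.resize(ims[n]['image'][y:y+h,x:x+w,::-1],(400,300),interpolation=cv2.INTER_CUBIC); out.append(im)
    while len(out)<4: out.append(out[-1]*0)
    cv2.imwrite(name,np.vstack([np.hstack(out[:2]),np.hstack(out[2:])]))
E
python3 - <<'E'
from mont import *
ims={n:cam(n) for n in('scene','top')}
mont('pics/m1.png',[('top',320,150,240,180),('scene',200,175,160,120),('top',190,165,200,150),('scene',290,240,128,96)],ims)
# lane fit from white mask in top
t=ims['top'];im=t['image'].astype(int)
m=((im.min(2)>150)).astype(np.uint8)
n,l,st,ce=cv2.connectedComponentsWithStats(m)
for i in range(1,n):
    if st[i][4]>30:print('top',i,st[i],ce[i].round(1))
s=ims['scene'];im2=s['image'].astype(int)
for nm,c in ims.items():
    h=cv2.cvtColor(c['image'],cv2.COLOR_RGB2HSV)
    am=((h[...,0]<20)&(h[...,1]>150)&(h[...,2]>50)).astype(np.uint8)
    n,l,st,ce=cv2.connectedComponentsWithStats(am)
    for i in range(1,n):
        if st[i][4]>30:print(nm,'amber',st[i],ce[i].round(1))
E
```

```text
top 1 [  97   40  112   49 5275] [153.   64.2]
top 2 [ 463   41   73   56 3269] [498.3  67.8]
top 3 [ 276   52  105   41 3540] [328.   72.2]
top 10 [424 155  28   5  69] [436.9 157.1]
top 11 [ 404  162   44  158 3088] [425.3 245.3]
top 12 [433 162  16  15 185] [440.8 169.2]
top 13 [ 245  178   39  127 2903] [265.9 263.6]
top 14 [327 203  34  33 711] [343.8 219.2]
top 15 [133 205  14  17 128] [139.7 212.8]
top 16 [245 204  20  27 357] [253.3 214.3]
top 20 [ 11 260  47  46 937] [ 36.8 280.5]
top 22 [ 326  268   39   39 1182] [345.3 287.1]
scene amber [203   0  31   8 143] [222.3   2.4]
scene amber [245   0  78  10 411] [272.4   2.9]
scene amber [ 163   42   83   64 1622] [206.6  70.7]
scene amber [ 176   82  149   90 3773] [247.6 125. ]
scene amber [314 197  13  18 191] [320.2 205.6]
scene amber [276 208  20  16 231] [286.1 215.6]
scene amber [225 220  16  20 229] [232.9 229.6]
top amber [426 167  20  19 147] [433.5 178.7]
top amber [417 234  21  29 503] [427.2 248.3]
top amber [ 598  278   42   54 2057] [619.2 304.2]
top amber [410 294  14  18  81] [414.5 303.8]
```

View pics/m1.png

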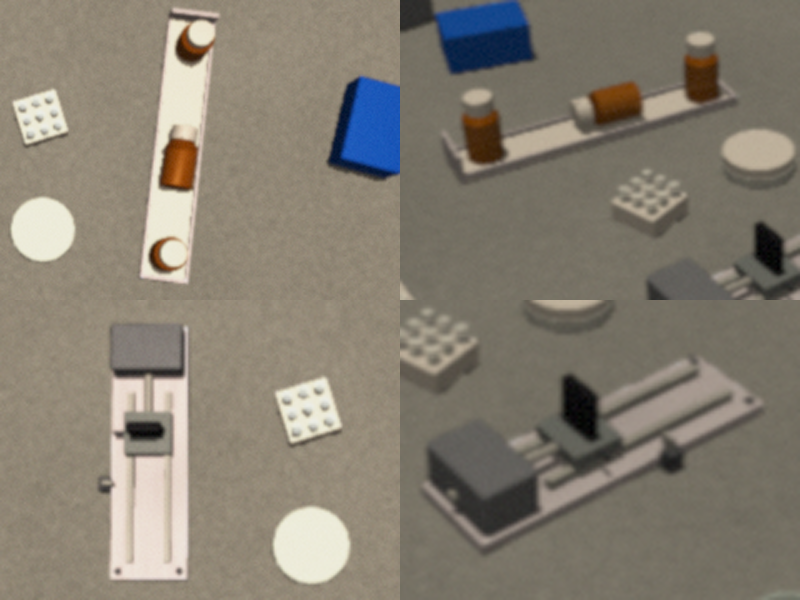

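The montage shows the fallen cap at top pixel (430,230) and scene pixel (274,220). The handle is at top (262.5,230), the pointer tip at top (248,232) / scene (356.6,295), and the clip fin at top (242.5,257) / scene (377,286).

```bash
python3 - <<'E'
from h import *
s,t=cam('scene'),cam('top')
def show(n,p,q): X,e=tri(t,p,s,q);print(n,X.round(4),'gap',round(e,4))
show('cap',(429.8,229.8),(274,219.8)); show('body',(427.7,247.5),(286.1,215.6))
show('clipfin',(242.5,257),(376.7,286.4)); show('pointer',(248.5,232),(356.6,295))
show('farcap',((200-0)/1.667+320,33/1.667+150),(200+78/2.5,175+100/2.5)); show('nearcap',(172/1.667+320,252/1.667+150),(200+300/2.5,175+43/2.5))
im=t['image'].astype(int); m=((im.min(2)>120)|(im[...,0]-im[...,2]>60)).astype(np.uint8); k=np.zeros_like(m);
for nm,(x0,x1,y0,y1),z in(('lane',(395,460,150,325),.012),('base',(235,290,170,310),.012)):
    mm=k.copy();mm[y0:y1,x0:x1]=m[y0:y1,x0:x1]
    if nm=='base': mm|=0
    c=max(cv2.findContours(cv2.morphologyEx(mm,cv2.MORPH_CLOSE,np.ones((5,5))),0,1)[0],key=cv2.contourArea)
    P=np.array([onz(t,*p[0],z)[:2] for p in c],np.float32)
    r=cv2.minAreaRect(P*1000);print(nm,r,cv2.boxPoints(r).round(1).tolist())
for n,c,(x0,x1,y0,y1) in(('top',t,(245,280,215,245)),('scene',s,(335,365,255,292))):
    g=c['image'].max(2);b=(g<40).astype(np.uint8);q=k.copy();q[y0:y1,x0:x1]=b[y0:y1,x0:x1]
    cc=max(cv2.findContours(q,0,1)[0],key=cv2.contourArea)
    print(n,cv2.boundingRect(cc),cv2.minAreaRect(cc));
    if n=='scene':print(cv2.approxPolyDP(cc,2,True)[:,0].tolist())
    else:
        print(g[220:242,262].tolist())
    # white cap of fallen
h=s['image'][205:232,262:300].astype(int)
w=(h.min(2)>110);print('\n'.join(''.join('#' if a else 'o' if r[0]-r[2]>50 else '.' for a,r in zip(x,y)) for x,y in zip(w,h)))
h=t['image'][218:268,410:448].astype(int)
w=(h.min(2)>190);print('\n'.join(''.join('#' if a else 'o' if r[0]-r[2]>50 else '.' for a,r in zip(x,y)) for x,y in zip(w,h)))
E
```

```text
cap [ 0.5714 -0.2124  0.0303] gap 0.0088
body [ 0.5298 -0.206   0.0336] gap 0.0085
clipfin [0.5132 0.223  0.0209] gap 0.0027
pointer [0.5722 0.2114 0.0138] gap 0.0052
farcap [ 0.7019 -0.2309  0.0868] gap 0.0048
nearcap [ 0.407  -0.1861  0.0862] gap 0.0038
lane ((565.261962890625, -209.81106567382812), (152.7670440673828, 410.4458312988281), 88.2034683227539) [[357.70001220703125, -279.70001220703125], [768.0, -292.6000061035156], [772.7999877929688, -139.89999389648438], [362.5, -127.0]]
base ((558.9803466796875, 178.822509765625), (331.88128662109375, 129.6166534423828), 0.23999331891536713) [[392.79998779296875, 242.89999389648438], [393.29998779296875, 113.30000305175781], [725.2000122070312, 114.69999694824219], [724.5999755859375, 244.3000030517578]]
top (254, 227, 17, 7) ((262.0, 230.0), (6.0, 16.0), 90.0)
[169, 155, 146, 141, 141, 115, 65, 35, 36, 29, 22, 7, 14, 38, 67, 104, 140, 147, 148, 142, 141, 115]
scene (342, 265, 11, 20) ((347.0, 274.5), (19.0, 10.0), 90.0)
[[343, 265], [342, 277], [351, 284], [352, 271]]
......................................
.........................
[... 2238 characters left out ...]
.###...oooooooooooooooooooo..........
..###...ooooooooooooooooooo...........
..###...ooooooooooooooooooo...........
..###...ooooooooooooooooooo...........
..###..oooooooooooooooooooo...........
..##...oooooooooooooooooooo...........
.###...oooooooooooooooooooo...........
.###...oooooooooooooooooooo...........
.###...oooooooooooooooooooo...........
.###...ooooooooooooooooooo............
.###...ooooooooooooooooooo............
.###.......ooooooooooooooo............
.###...........oooooooooo.............
.####.................................
.#####................................
###############.........#.............
#########################.............
##########################............
```

```bash
python3 - <<'E'
from h import *
t=cam('top');g=t['image'].min(2).astype(float)
def edges(rows,x0,x1,z,th):
    L=[];Rr=[]
    for v in rows:
        r=g[v,x0:x1];i=np.where(r>th)[0]
        if len(i)<5: continue
        f=lambda a,b:a+(th-r[a])/(r[b]-r[a])   # subpixel
        L.append(onz(t,x0+f(i[0]-1,i[0]),v,z)[:2]);Rr.append(onz(t,x0+f(i[-1]+1,i[-1]),v,z)[:2])
    for n,P in(('L',L),('R',Rr)):
        P=np.array(P)
        for _ in range(4):
            k=np.polyfit(P[:,0],P[:,1],1);e=abs(np.polyval(k,P[:,0])-P[:,1]);P=P[e<max(.0015,1.5*np.median(e))]
        print(n,'y@.55',np.polyval(k,.55).round(4),'deg',np.degrees(np.arctan(k[0])).round(2),len(P),'x',P[:,0].min().round(3),P[:,0].max().round(3))
print('lane');edges(range(163,317),392,465,.014,160)
print('base');edges(range(205,300),232,295,.012,160)
print('base ends',[onz(t,265,v,.012).round(4)[:2] for v in (304.3,)], g[295:312,265], g[170:182,265])
print(onz(t,262.2,229.5,.082), onz(t,246,230,.032),onz(t,242.5,257,.032))
for u in (428,430): print(g[225:245,u])
# clip and pointer pixels
print(g[225:238,240:262].astype(int));print(g[250:264,236:250].astype(int))
E
```

```text
lane
L y@.55 -0.1753 deg -7.63 153 x 0.379 0.739
R y@.55 -0.2441 deg -7.23 85 x 0.376 0.711
base
L y@.55 0.2175 deg 0.24 78 x 0.417 0.639
R y@.55 0.1245 deg 0.23 95 x 0.416 0.639
base ends [array([0.4042, 0.1693])] [212. 214. 215. 214. 211. 214. 214. 216. 211. 184. 123. 112. 118. 115.
 120. 122. 119.] [120. 124. 124. 123. 126. 122. 119. 110. 117. 117. 121. 118.]
[0.5701823 0.1697687 0.082    ] [0.57633919 0.21320643 0.032     ] [0.5130804  0.22050868 0.032     ]
[181. 181. 183. 183. 192. 191. 183. 151.  91.  32.  11.   6.   4.   4.
  16.  16.  19.  20.  23.  26.]
[198. 197. 198. 202. 203. 202. 198. 182. 130.  55.  18.   2.   1.   8.
  11.  16.  19.  19.  22.  25.]
[[121 124 119 124 127 148 191 209 212 209 204 186 137 113 105  99  98 100
   97  96  98  99]
 [122 118 124 123 127 150 190 210 210 210 204 182 126  85  65  56  56  53
   52  56  58  57]
 [122 123 125 123 125 149 188 210 209 208 206 183 122  63  41  37  36  34
   34  36  31  30]
 [116 124 123 119 124 151 190 208 209 206 200 181 119  51  32  29  32  32
   31  30  37  30]
 [118 117 121 119 120 152 181 193 194 194 188 168 112  
[... 909 characters left out ...]
7 116 113 112 104 105 106 115 159 205 210 209 210]
 [119 116 116 107  95  93  92  92 106 150 203 211 209 210]
 [120 115 109  96  98 101 101 103 105 139 194 208 210 211]
 [116 113 109  96  99 117 129 127 125 139 168 200 209 210]
 [120 118 111  96 102 120 135 139 136 126 140 179 203 210]
 [122 121 111  93  88  93  96  99 100 100 122 159 200 208]
 [117 119 110  88  78  75  67  65  73 105 155 178 206 207]
 [114 114 107  83  66  63  56  56  73 133 192 204 209 209]
 [115 119 107  87  67  57  54  54  75 137 201 210 211 208]
 [123 118 116 105  92  81  83  82  93 149 204 215 208 212]
 [123 116 115 112 114 116 114 115 120 158 207 214 211 211]
 [119 113 117 111 113 119 122 120 129 160 204 213 212 207]]
```

```bash
cat > go.py <<'E'
import sys; from h import *
from scipy.spatial.transform import Rotation as Ro
s=read_state();R=Ro.from_rotvec(s['orientation']).as_matrix()
x,y,z,a=map(float,sys.argv[1:]); a=np.radians(a)
yt=R[:,1];cur=np.arctan2(yt[1],yt[0]);d=(a-cur+np.pi/2)%np.pi-np.pi/2
turn=-d*1.0  # tool z is down
R2=R@Ro.from_rotvec([0,0,turn]).as_matrix()
D=R2.T@(np.array([x,y,z])-s['tool_pos'])
print('t',s['t'],'pos',np.round(s['tool_pos'],4),'yaw',np.degrees(cur).round(1),'turn',turn.round(3),'D',D.round(4),'n',(np.linalg.norm(D)/.05).round(1),'tilt',R[:,2].round(3),'q6',s['q'][5].round(2))
print('new axes yaw',np.degrees(np.arctan2(R2[1,1],R2[0,1])))
E
python3 go.py .575 -.213 .18 82.5
```

```text
t 0.35 pos [0.2151 0.56   0.2404] yaw 69.0 turn -0.236 D [-0.4577 -0.7194  0.0606] n 17.1 tilt [-0. -0. -1.] q6 -0.09
new axes yaw 82.50000104601068
```

Emit:
{"api": "tcp_steps", "payload": {
  "deltas": [0.093, 0, 0, 0, 0]
}}

```text
t: 0.45
tool_pos: [0.2152, 0.5601, 0.2406]
orientation: [-0.573, -3.089, 0.0]
force: [0.9, 0.4, -0.7]
opening: 0.093
gripper_force: 0.0
```

Emit:
{"api": "tcp_steps", "payload": {
  "deltas": [0.093, 0, 0, 0, -0.118, 0.093, 0, 0, 0, -0.118, 0.093, -0.0254, -0.04, 0.003, 0, 0.093, -0.0254, -0.04, 0.003, 0, 0.093, -0.0254, -0.04, 0.003, 0, 0.093, -0.0254, -0.04, 0.003, 0, 0.093, -0.0254, -0.04, 0.003, 0, 0.093, -0.0254, -0.04, 0.003, 0, 0.093, -0.0254, -0.04, 0.003, 0, 0.093, -0.0254, -0.04, 0.003, 0, 0.093, -0.0254, -0.04, 0.003, 0, 0.093, -0.0254, -0.04, 0.003, 0, 0.093, -0.0254, -0.04, 0.003, 0, 0.093, -0.0254, -0.04, 0.003, 0, 0.093, -0.0254, -0.04, 0.003, 0, 0.093, -0.0254, -0.04, 0.003, 0, 0.093, -0.0254, -0.04, 0.003, 0, 0.093, -0.0254, -0.04, 0.003, 0, 0.093, -0.0254, -0.04, 0.003, 0, 0.093, -0.0254, -0.04, 0.003, 0]
}}

```text
t: 2.45
tool_pos: [0.5751, -0.2154, 0.1866]
orientation: [0.206, 3.134, -0.0]
force: [0.9, -0.2, 0.0]
opening: 0.093
gripper_force: 0.0
```

```bash
python3 go.py .575 -.213 .06 82.5
```

```text
t 2.45 pos [ 0.5751 -0.2154  0.1866] yaw 82.5 turn -0.0 D [0.0005 0.0024 0.1266] n 2.5 tilt [ 0. -0. -1.] q6 -1.88
new axes yaw 82.49999999916383
```

Emit:
{"api": "tcp_steps", "payload": {
  "deltas": [0.08, 0, 0.0024, 0.042, 0, 0.07, 0, 0, 0.042, 0, 0.066, 0, 0, 0.042, 0, 0.066, 0, 0, 0, 0],
  "force": 4
}}

```text
t: 2.85
tool_pos: [0.5698, -0.2089, 0.0533]
orientation: [-0.205, -3.123, -0.007]
force: [-1.4, 0.8, -0.9]
opening: 0.0678
gripper_force: 0.0
```

```bash
python3 - <<'E'
from mont import *
ims={n:cam(n) for n in('scene','top')}
print(read_state()['tool_pos'])
mont('pics/m2.png',[('scene',220,150,120,90),('top',380,180,100,75)],ims)
E
```

```text
[ 0.574325   -0.21072464  0.06060838]
```

View pics/m2.png

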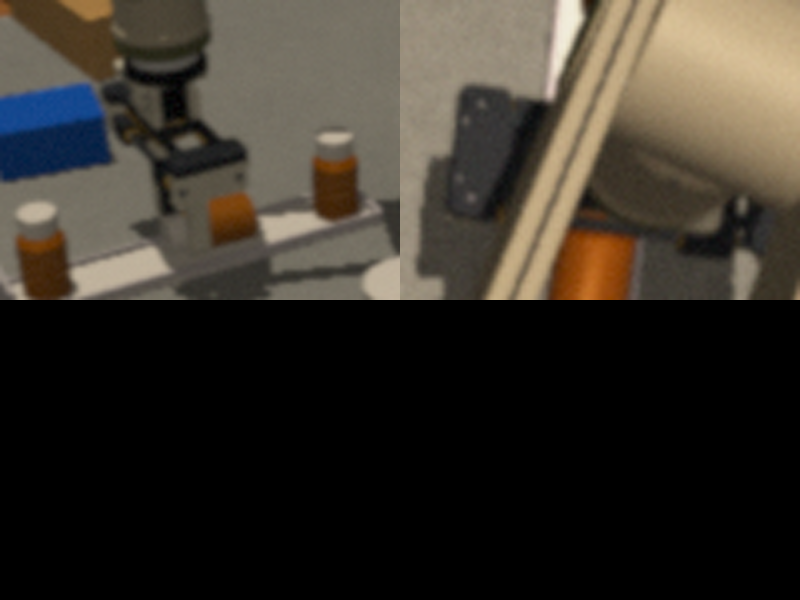

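Finger straddles the cap, at scene (265,210), and the body shows beyond it at (290,215). I'll go down the last 20 mm slowly and close gently.

Emit:
{"api": "tcp_steps", "payload": {
  "deltas": [0.066, 0, 0, 0.007, 0, 0.066, 0, 0, 0.007, 0, 0.066, 0, 0, 0.006, 0, 0.066, 0, 0, 0, 0, 0.05, 0, 0, 0, 0, 0.03, 0, 0, 0, 0, 0.02, 0, 0, 0, 0, 0.02, 0, 0, 0, 0, 0.02, 0, 0, 0, 0, 0.02, 0, 0, 0, 0],
  "force": 4
}}

```text
t: 3.95
tool_pos: [0.575, -0.211, 0.0408]
orientation: [0.205, 3.135, -0.0]
force: [0.9, 0.4, 0.6]
opening: 0.0362
gripper_force: 4.0
```

Emit:
{"api": "tcp_steps", "payload": {
  "deltas": [0.02, 0.002, 0, -0.005, 0, 0.02, 0.002, 0, -0.006, 0, 0.02, 0.002, 0, -0.006, 0, 0.02, 0.002, 0, -0.006, 0, 0.02, 0.002, 0, -0.006, 0, 0.02, 0.002, 0, -0.006, 0, 0.02, 0.002, 0, -0.006, 0, 0.02, 0.002, 0, -0.006, 0, 0.02, 0.002, 0, -0.006, 0, 0.02, 0.002, 0, -0.006, 0, 0.02, 0, 0, -0.006, 0, 0.02, 0, 0, -0.006, 0, 0.02, 0, 0, 0, 0]
}}

```text
t: 5.25
tool_pos: [0.5558, -0.2087, 0.113]
orientation: [0.205, 3.133, -0.001]
force: [0.2, 0.7, -2.2]
opening: 0.0358
gripper_force: 4.0
```

```bash
python3 - <<'E'
from mont import *
ims={n:cam(n) for n in('scene','top')}
mont('pics/m3.png',[('scene',220,150,120,90),('top',380,180,120,90)],ims)
E
```

```text
(no output)
```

View pics/m3.png

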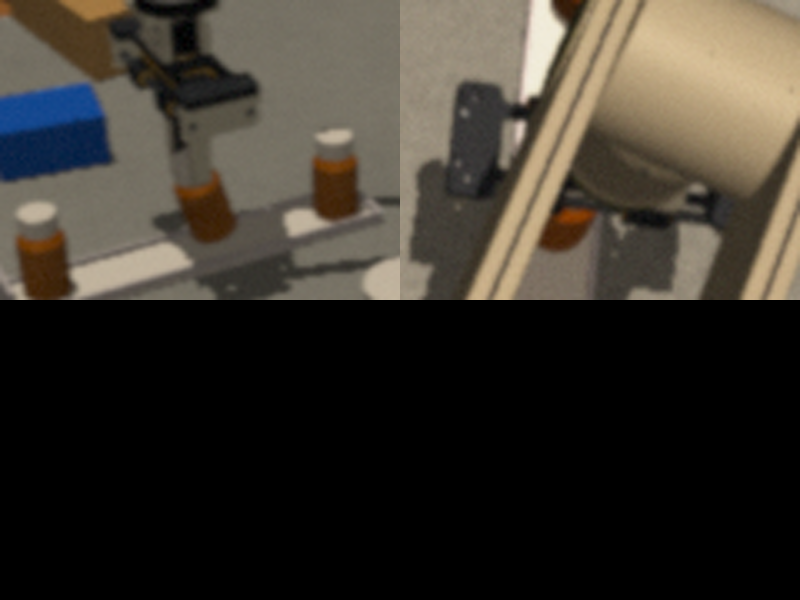

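The jar hangs from its cap with roughly 20° of tilt left, the base at scene (283,217) towards the robot. I'll shift it back a little, lower until the rim touches, then draw the tool robot-ward so that the floor rights the jar.

Emit:
{"api": "tcp_steps", "payload": {
  "deltas": [0.02, -0.004, 0, 0.002, 0, 0.02, -0.004, 0, 0.003, 0, 0.02, -0.004, 0, 0.003, 0, 0.02, -0.004, 0, 0.002, 0, 0.02, 0, 0, 0.002, 0, 0.02, 0, 0, 0, 0],
  "force": 3
}}

```text
t: 5.95
tool_pos: [0.5713, -0.2106, 0.0998]
orientation: [0.205, 3.134, -0.0]
force: [-0.3, 0.9, -0.2]
opening: 0.0356
gripper_force: 3.0
```

Emit:
{"api": "tcp_steps", "payload": {
  "deltas": [0.02, 0.002, 0, 0.002, 0, 0.02, 0.003, 0, 0.002, 0, 0.02, 0.003, 0, 0.001, 0, 0.02, 0.003, 0, 0.001, 0, 0.02, 0.003, 0, 0, 0, 0.02, 0.003, 0, 0, 0, 0.02, 0.003, 0, 0, 0, 0.02, 0, 0, 0, 0]
}}

```text
t: 6.75
tool_pos: [0.5503, -0.2076, 0.0931]
orientation: [-0.205, -3.134, -0.001]
force: [-0.0, -0.2, -1.8]
opening: 0.0359
gripper_force: 3.0
```

```bash
python3 - <<'E'
from mont import *
ims={n:cam(n) for n in('scene','top')}
mont('pics/m4.png',[('scene',220,150,120,90),('top',380,180,120,90)],ims)
E
```

```text
(no output)
```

View pics/m4.png

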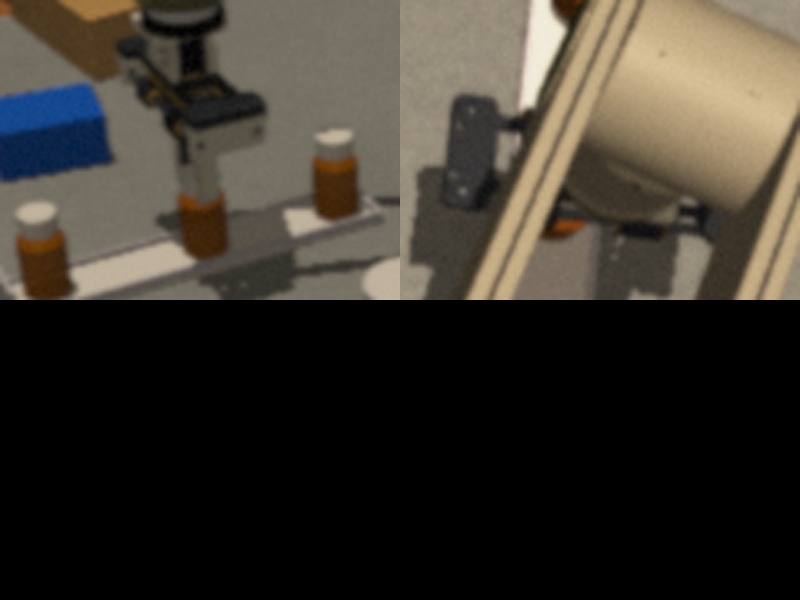

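Now nearly upright: axis from scene (280,211) to (282,224), matching the neighbours within a few degrees. I'll press down gently until the floor takes the weight.

Emit:
{"api": "tcp_steps", "payload": {
  "deltas": [0.02, 0.002, 0, 0.001, 0, 0.02, 0.002, 0, 0.001, 0, 0.02, 0.002, 0, 0.001, 0, 0.02, 0, 0, 0, 0],
  "force": 3
}}

```text
t: 7.25
tool_pos: [0.5458, -0.2074, 0.0916]
orientation: [0.205, 3.133, -0.001]
force: [1.3, 1.0, 4.7]
opening: 0.036
gripper_force: 3.0
```

Emit:
{"api": "tcp_steps", "payload": {
  "deltas": [0.02, 0.001, 0, 0.001, 0, 0.02, 0, 0, 0.001, 0, 0.02, 0, 0, 0, 0, 0.02, 0, 0, 0, 0],
  "force": 3
}}

```text
t: 7.65
tool_pos: [0.5442, -0.207, 0.0887]
orientation: [0.205, 3.135, -0.0]
force: [2.2, -0.7, 5.2]
opening: 0.0358
gripper_force: 3.0
```

```bash
python3 - <<'E'
from mont import *
ims={n:cam(n) for n in('scene','top')}
print(read_state()['force'])
mont('pics/m5.png',[('scene',220,150,120,90),('scene',250,180,60,45)],ims)
E
```

```text
[ 1.53558236 -0.56614594  4.30747683]
```

View pics/m5.png

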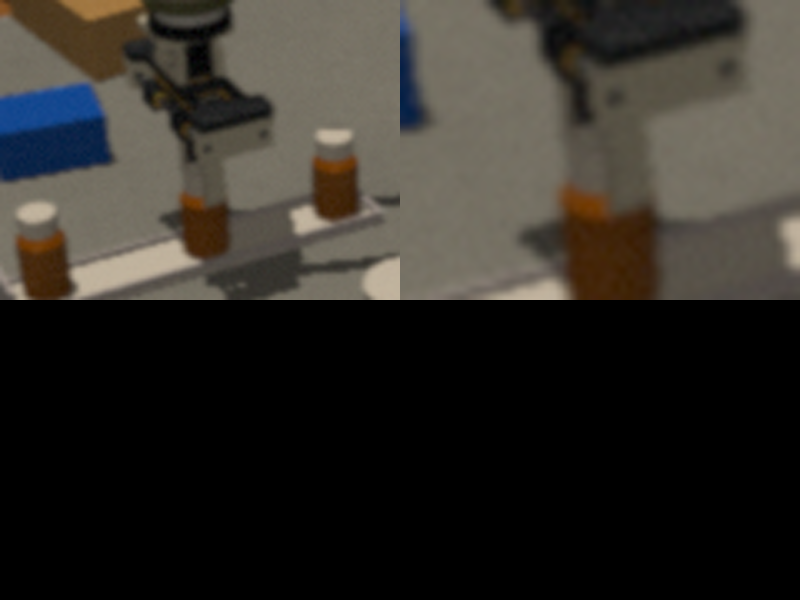

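The jar is upright at scene (281,218), with the floor pushing up about 5 N, so I'll release and rise.

Emit:
{"api": "tcp_steps", "payload": {
  "deltas": [0.04, 0, 0, 0, 0, 0.05, 0, 0, 0, 0, 0.06, 0, 0, 0, 0, 0.07, 0, 0, 0, 0, 0.07, 0, 0, -0.01, 0, 0.07, 0, 0, -0.03, 0, 0.07, 0, 0, -0.04, 0, 0.07, 0, 0, -0.04, 0, 0.07, 0, 0, -0.04, 0]
}}

```text
t: 8.65
tool_pos: [0.5437, -0.2068, 0.2507]
orientation: [-0.205, -3.135, 0.0]
force: [-0.2, -0.1, 0.7]
opening: 0.0701
gripper_force: 0.0
```

```bash
python3 - <<'E'
from h import *
for n in('scene',):
    c=cam(n)
    h=cv2.cvtColor(c['image'],cv2.COLOR_RGB2HSV)
    am=((h[...,0]<20)&(h[...,1]>150)&(h[...,2]>50)).astype(np.uint8)
    k,l,st,ce=cv2.connectedComponentsWithStats(am)
    for i in range(1,k):
        if st[i][4]>90:print(n,'amber',st[i],ce[i].round(1))
E
python3 go.py .571 .17 .2 0
```

```text
scene amber [202   0  32   8 145] [222.2   2.4]
scene amber [ 163   42   83   64 1608] [206.3  70.6]
scene amber [285  82  40  22 373] [305.   92.4]
scene amber [285 105  23  26 236] [296.5 117.2]
scene amber [ 176  109   97   64 2231] [222.6 134.6]
scene amber [314 197  13  18 189] [320.2 205.7]
scene amber [274 208  14  19 215] [281.2 216.8]
scene amber [225 220  16  20 227] [232.9 229.6]
t 8.7 pos [ 0.5464 -0.2081  0.2593] yaw 82.5 turn 1.44 D [0.3783 0.024  0.0578] n 7.7 tilt [ 0.009 -0.005 -1.   ] q6 -1.89
new axes yaw 0.002232787958934964
```

```bash
python3 - <<'E'
from mont import *
ims={n:cam(n) for n in('scene','top')}
mont('pics/m6.png',[('scene',335,260,60,45),('top',225,220,60,45)],ims)
t,s=ims['top'],ims['scene']
for n,X in(('handle',(.573,.171,.082)),('ptr',(.573,.211,.032)),('fin',(.5135,.223,.032)),('fin52',(.5135,.223,.020))):
    print(n,np.round(proj(t,X),1),np.round(proj(s,X),1))
E
```

```text
handle [261.7 228.3] [346.  266.4]
ptr [246.9 231.4] [355.4 289.6]
fin [241.4 256.8] [376.3 283.1]
fin52 [242.2 257.3] [376.1 286.7]
```

View pics/m6.png

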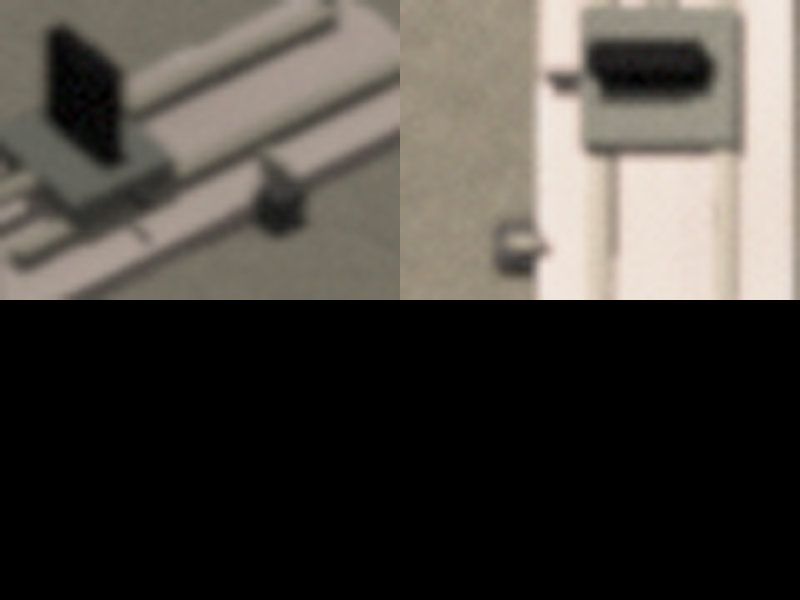

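In the top view the pointer tip is at (246.8,231.3) and the fin strip at (242.6,255.6), both 32 mm high. That makes the pull (24.3 px) about 57 mm. The streak in the scene view is the pointer's shadow.

Emit:
{"api": "tcp_steps", "payload": {
  "deltas": [0.07, 0, 0, 0, 0.144, 0.07, 0, 0, 0, 0.144, 0.07, 0, 0, 0, 0.144, 0.07, 0, 0, 0, 0.144, 0.07, 0, 0, 0, 0.144, 0.07, 0, 0, 0, 0.144, 0.07, 0, 0, 0, 0.144, 0.07, 0, 0, 0, 0.144, 0.07, 0, 0, 0, 0.144, 0.07, 0, 0, 0, 0.144, 0.07, 0.0378, 0, 0.004, 0, 0.07, 0.0378, 0, 0.004, 0, 0.07, 0.0378, 0, 0.004, 0, 0.07, 0.0378, 0, 0.004, 0, 0.06, 0.0378, 0, 0.004, 0, 0.06, 0.0378, 0, 0.004, 0, 0.05, 0.0378, 0, 0.004, 0, 0.05, 0.0378, 0, 0.004, 0, 0.05, 0.0378, 0, 0.004, 0, 0.05, 0.0378, 0, 0.004, 0]
}}

```text
t: 10.8
tool_pos: [0.543, 0.1724, 0.207]
orientation: [-2.221, -2.221, 0.003]
force: [0.2, -0.3, -0.2]
opening: 0.0502
gripper_force: 0.0
```

```bash
python3 go.py .573 .171 .065 0.2
```

```text
t 10.8 pos [0.543  0.1724 0.207 ] yaw -0.0 turn -0.004 D [-0.0014  0.0303  0.1419] n 2.9 tilt [-0.002 -0.001 -1.   ] q6 0.22
new axes yaw 0.20000050989988044
```

Emit:
{"api": "tcp_steps", "payload": {
  "deltas": [0.05, -0.0014, 0.03, 0, -0.004, 0.05, 0, 0, 0.035, 0, 0.05, 0, 0, 0.035, 0, 0.05, 0, 0, 0.03, 0, 0.05, 0, 0, 0.02, 0, 0.05, 0, 0, 0.012, 0, 0.05, 0, 0, 0.01, 0, 0.05, 0, 0, 0, 0, 0.05, 0, 0, 0, 0],
  "force": 3
}}

```text
t: 11.7
tool_pos: [0.5746, 0.1697, 0.0674]
orientation: [2.217, 2.225, 0.001]
force: [0.3, 0.2, 1.0]
opening: 0.0498
gripper_force: 0.0
```

Emit:
{"api": "tcp_steps", "payload": {
  "deltas": [0.04, 0, 0, 0, 0, 0.02, 0, 0, 0, 0, 0.005, 0, 0, 0, 0, 0.005, 0, 0, 0, 0, 0.005, 0, 0, 0, 0, 0.005, 0, 0, 0, 0, 0.005, 0, 0, 0, 0],
  "force": 3
}}

```text
t: 12.4
tool_pos: [0.5735, 0.1697, 0.0667]
orientation: [-2.216, -2.225, 0.002]
force: [-6.2, 0.2, 5.0]
opening: 0.0118
gripper_force: 3.0
```

```bash
python3 go.py .573 .171 .065 0.2
```

```text
t 12.4 pos [0.5735 0.1697 0.0667] yaw 0.2 turn 0.001 D [ 0.0013 -0.0004  0.0017] n 0.0 tilt [-0.001 -0.    -1.   ] q6 0.2
new axes yaw 0.19999996548575852
```

Emit:
{"api": "tcp_steps", "payload": {
  "deltas": [0.005, 0, 0, 0, 0, 0.005, 0, 0, 0, 0, 0.005, 0, 0, 0, 0, 0.005, 0, 0, 0, 0],
  "force": 50
}}

```text
t: 12.8
tool_pos: [0.5735, 0.1696, 0.0666]
orientation: [-2.216, -2.225, 0.002]
force: [-5.9, -0.9, 4.4]
opening: 0.0116
gripper_force: 50.0
```

Emit:
{"api": "tcp_steps", "payload": {
  "deltas": [0.005, 0, -0.003, 0, 0, 0.005, 0, -0.005, 0, 0, 0.005, 0, -0.005, 0, 0, 0.005, 0, -0.005, 0, 0, 0.005, 0, -0.005, 0, 0, 0.005, 0, -0.005, 0, 0, 0.005, 0, -0.005, 0, 0, 0.005, 0, -0.005, 0, 0, 0.005, 0, -0.005, 0, 0, 0.005, 0, -0.005, 0, 0, 0.005, 0, -0.004, 0, 0, 0.005, 0, -0.003, 0, 0, 0.005, 0, -0.002, 0, 0, 0.005, 0, 0, 0, 0, 0.005, 0, 0, 0, 0, 0.005, 0, 0, 0, 0]
}}

```text
t: 14.4
tool_pos: [0.5186, 0.1696, 0.0667]
orientation: [2.216, 2.224, 0.005]
force: [9.6, 1.4, -8.2]
opening: 0.0118
gripper_force: 50.0
```

```bash
python3 - <<'E'
from mont import *
ims={n:cam(n) for n in('scene','top')}
print(read_state()['tool_pos'])
mont('pics/m7.png',[('scene',335,245,80,60),('top',215,215,80,60),('scene',350,260,48,36),('scene',220,150,120,90)],ims)
for x in(.513,.516,.519):print(np.round(proj(ims['scene'],(x,.211,.032)),1),np.round(proj(ims['top'],(x,.211,.032)),1))
E
```

```text
[0.51866413 0.16956404 0.06668222]
[373.4 280.7] [246.6 257. ]
[372.5 281.1] [246.6 255.7]
[371.7 281.6] [246.6 254.4]
```

View pics/m7.png

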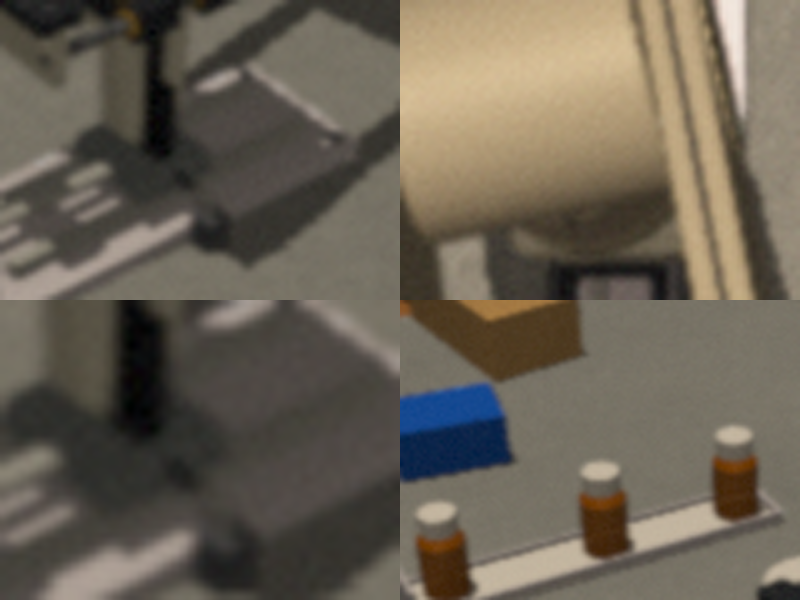

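The jar stands between its neighbours at scene (280,212). The slide is out 54.9 mm by the tool's travel, so I'll pull the last 2 mm, then check pointer against fin in a contrast-stretched crop.

Emit:
{"api": "tcp_steps", "payload": {
  "deltas": [0.005, 0, -0.002, 0, 0, 0.005, 0, 0, 0, 0, 0.005, 0, 0, 0, 0, 0.005, 0, 0, 0, 0]
}}

```text
t: 14.9
tool_pos: [0.5167, 0.1696, 0.0667]
orientation: [2.216, 2.224, 0.005]
force: [10.8, 1.7, -8.5]
opening: 0.0117
gripper_force: 50.0
```

```bash
python3 - <<'E'
from h import *
I=[cam('scene') for _ in range(12)];s=I[0]
print(read_state()['tool_pos'])
a=np.mean([c['image'] for c in I],0)[264:300,352:400,::-1]
a=np.clip((a-10)*2.4,0,255).astype(np.uint8)
cv2.imwrite('pics/m8.png',cv2.resize(a,(800,600),interpolation=cv2.INTER_CUBIC))
f=lambda X:((np.array(proj(s,X))-[352,264]+.5)*16.667).round(0)
for x in(.513,.516,.519):print(x,'ptr',f((x,.211,.032)),'base',f((x,.197,.032)),'fin in/out',f((x,.216,.032)),f((x,.230,.032)))
E
```

```text
[0.51668625 0.16956416 0.0666974 ]
0.513 ptr [365. 287.] base [308. 241.] fin in/out [386. 303.] [445. 350.]
0.516 ptr [351. 294.] base [293. 248.] fin in/out [371. 310.] [430. 357.]
0.519 ptr [336. 301.] base [278. 255.] fin in/out [357. 318.] [415. 364.]
```

View pics/m8.png

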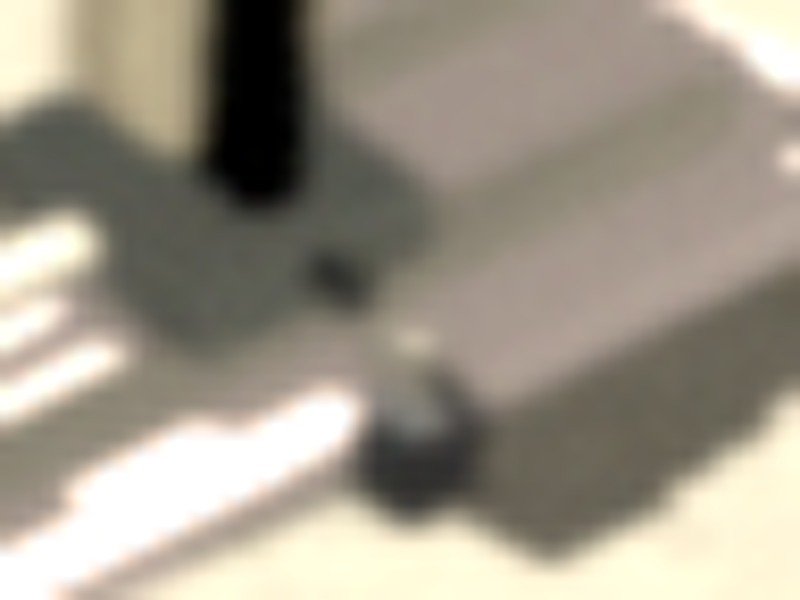

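Contrast-stretched crop: the pointer runs from (315,262) to (365,295), and extended it meets the fin top at (410,340) to within about 1 mm. That agrees with the 57 mm measured from the top view, so I'll hand in while holding.

```bash
python3 -c "
from plant import robot, eyes, read_state
print(robot.close_job())"
```

```text
the job is handed in; nothing more can be done
None
```

The fallen jar stands upright and released in the lane between its neighbours. The job is handed in with the gripper holding the slide about 57 mm out, its pointer level with the clip fin to within about 1 mm by camera.

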